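# Third hand at the LED bracket

## Robot

A 7-joint arm with a two-finger parallel gripper is mounted at the origin on the work surface. World frame = base frame: x ahead of the robot, y to its left, z up, the work surface at z = 0. Lengths are in m, angles in rad, forces in N, time in s.
With the tool pointing down it reaches from about 0.4 to 0.85 m from the base axis. Payload 10.4 kg.
Tool frame: the origin (TCP) lies midway between the tips of the shut fingers; the grasp point (between the pads) lies 19 mm behind it (arm.hold_point_z is the distance from the TCP to the grasp point, in m); z points along the fingers, y is the line along which they close (so a half turn about z gives the same grasp; the last joint's range is limited). The gripper opens to 85 mm and grips with 20 to 120 N. Pads are 22 mm wide; open, the fingers measure 114 mm over their backs; the gripper's body (76 mm by 85 mm) begins 54 mm behind the grasp point. The pads swing forward as they close: fully open they stand 13 mm farther back than shut.
Start: joints at [1.326, 0.332, -0.065, 1.46, 0.022, 1.35, -0.088], TCP at [0.138, -0.61, 0.203] pointing down, gripper open.
Joint ranges: [-2.6, 2.6], [-0.5, 2.12], [-1.47, 1.34], [0.16, 2.42], [-1.27, 4.41], [0.06, 2.06], [-2.6, 2.6]. Speed limits (rad/s): [2.22, 2.22, 2.79, 2.79, 3.14, 3.14, 3.14].

## Interface

Orientations are given as a 3x3 rotation matrix whose columns are the frame's x, y, z axes.
In Python, from plant import arm gives the robot as it stands.
- The arm moves only by the shell command python3 -m pendant 'ROWS' [FORCE]. ROWS is JSON, a list of rows, each an object with "delta_pos": the shift along the tool's x, y, z as a fraction of full scale, a list of three; "turn": the turn, a rotation vector about the tool's x, y, z as a fraction of full scale, a list of three; "claw": the gripper command: -1 is shut, 1 is fully open, values between are in proportion. A call has 1 to 20 rows; each row is the pose to reach, as a shift and turn from the pose commanded when the call began, along the tool's axes at that moment, turning the shorter way round; what a row does not reach only later rows make up. Full scale, the value 1, is 1000 mm for a shift and pi rad for a turn. A row lasts 1/8 s, in which the tool goes at most 62.5 mm and 10.7 degrees, less where a joint would pass 70% of its speed; a pose out of reach is approached as far as the arm can. A call with a number of a shift or a turn outside -1 to 1 is refused whole. A call with a gripper value outside its range is refused whole. The fingers move at their own pace and stop on an object; FORCE is the grip in N (left out, the last holds). Time passes only in rows, so rows that repeat a pose let the fingers close. It gives the time, the measured TCP pose, the force, the opening and the grip force at its end, in the units of the state.
- arm.get_obs(): the state, without advancing time (a new reading comes with each control period).
- arm.capture(name): name is "scene" or "top" or "wrist"; returns the picture (384x512x3 uint8, red, green, blue); there is no depth.
- arm.camera_model(name): a dict with "fx", "fy", "cx", "cy" (pixels), "R" (3x3) and "t" (3): a world point X has camera coordinates R X + t; the wrist camera has in their place "tool_from_camera" (4x4, takes a point from camera to tool coordinates, whose origin is the TCP and whose axes are the flange's). Camera axes: x right, y down, z forward; pixel columns grow to the right and rows downward; lengths in m; the calibration is good to about 2 mm. The wrist camera is an equidistant fisheye: a pixel r from the principal point sees the ray r / f radians off the axis. A picture is of the moment at which its call begins: read the wrist's pose just before it. camera_model takes no time and is no camera call.
- arm.job_done(): hands the job in; it is judged then, once.
Trained networks look in the newest picture that a camera, given by its name, has taken for a name from the list of things; names that differ only in an ending like _2 or _b are one class to them, and where a whole thing is asked for, a point or a joint stands for the part that bears it (a point fixed in the world has none). Each returns a list of dicts, best first, with "score" (0 to 1); they miss things now and then, are a little off and sometimes report something else, mostly with a low value. They report only what shows in the picture. A call takes as long as a camera call. They do not tell look-alikes from the thing itself.
- arm.recognise(target, camera): "rect" ([left, top, width, height] in pixels, round what is visible of it).
- arm.cut_out(target, camera): "mask" (384x512 bool, what is visible of it) and "rect" ([left, top, width, height] in pixels, round what is visible of it).
- arm.pinpoint(target, camera): "at" ([column, row] in pixels: a listed point, or the origin of a listed thing).
The state is a dict: "t": time; "q": joint angles; "dq": joint speeds; "effort": joint torques, N m; "tool_pos": TCP position; "orientation": TCP orientation; "force": force on the tool from outside, world axes, zero at the start; "torque": the same for the moment, N m; "finger_gap": finger opening in m; "grip_force": force on a finger pad.
Only numpy, scipy, OpenCV 4.12 (cv2) and the standard library are available. Lean on these libraries where they do the work, as an engineer would, in place of code of your own. Each camera call takes 0.05 s, during which the arm holds its last target. There are 200 camera calls.

## Task

The cleaned heat sink is waiting in the covered steel dish: lift the cover off by its knob, set it flat and knob-up on the bare bench beside the dish, and take the heat sink out. Then be my third hand: hold it upright, flat base squarely over the blue thermal pad on the bracket, with a steady push of about 10 newtons so that I can drive the screws in from the other side; ease it on, because more than about 30 newtons at any moment ruins the pad. Finish while still holding and pushing, do not let go, and leave the dish, beaker, wash bottle and screwdriver where they are.

Things in the scene. Friction and masses are not known exactly. Their poses are not given: they have to be found in the camera images.
- dish: round open stainless steel dish, 158 mm outside diameter, 152 mm inside, 62 mm tall, floor 3 mm thick; it stands loose on the bench (0.7 kg) and the heat sink stands inside it. Origin: centre of its underside, z up
- cover: loose round steel cover of the dish, about 0.2 kg: a disc 166 mm across and 3 mm thick with a plug 140 mm across and 4 mm deep under it that sits inside the dish's rim, and a black knob on a thin neck in the middle. Origin: centre of the plug's underside (58 mm above the bench while on the dish, 0 when set down on the bench), z up through the knob
- cover_knob (a point): centre of the cover's black knob, a cylinder 30 mm in diameter and 26 mm tall; this point is 34 mm above the plug's underside and 27 mm above the disc's top face; z up
- heatsink: the heat sink itself (see heatsink_center); origin: centre of its underside, axes as there
- heatsink_center (a point): centre (half-way up) of the loose aluminium heat sink, about 90 g, 30 mm (its x) by 50 mm (its y) by 50 mm tall (its z), standing on end in the dish: a flat base 6 mm thick is its +x side and nine vertical fins point to -x. The two outer fins make flat sides 30 mm deep at y = -25 and +25 mm, to be gripped 50 mm apart. The base looks roughly away from the robot; its top stands 53 mm above the bench while in the dish
- heatsink_base (a point): middle of the flat outer face of the heat sink's base, 15 mm in +x from its centre, same axes; this face goes against the pad
- bracket: fixed right-angle aluminium bracket bolted on a grey perforated board (200 mm in x, 150 mm in y, 13 mm thick). The upright is 66 mm wide, 8 mm thick, and reaches 135 mm above the bench; its near face (looking to -x, towards the robot) carries the pad; foot, gussets and a small white LED board are on its far side, from where the screws come. Origin: under the middle of the board, on the bench; the upright's near face is at its x = 0
- pad (a point): middle of the exposed face of the blue thermal pad, a 50 mm by 50 mm square, 1.5 mm thick and firm, stuck on the upright's near face, centred on its width, 100 mm above the bench. x points into the pad (the direction to push, away from the robot), y along the face, z up. Fixed and rigid; only the robot and its grip give
- beaker: empty glass beaker, 72 mm in diameter, 95 mm tall, on the right of the work; bystander. Origin: centre of its underside
- washbottle: white wash bottle with red cap and spout, 68 mm in diameter, 180 mm tall, on the left of the work; bystander. Origin: centre of its underside
- driver: screwdriver with red handle, 170 mm long, lying on the bench beyond the work; bystander. Origin: near its middle
Not all that is in view belongs to the job. What is meant by the bracket is not orange, and is the larger of those in its own colour.

How it is judged:
By the outcome, as a careful person would: the job done as asked, in the order asked, and still so for the second after the job is handed in, while the arm keeps its last pose, push and grip.
It also fails if it takes over 61 s, if anything falls off the work surface, if the arm or the gripper's body presses on something with over 40 N, if the wrist force passes 120 N, or if a joint passes its speed limit or range.

## Working session

There is one attempt and no reset: what is moved stays moved. The work goes in short steps, Python scripts to look and compute and a shell command to move; the robot and the scene stay as the last step left them, time stands still between calls to the robot, and variables do not carry over. Pictures are saved under pics/ and viewed, at most 10 in all, crops included, and the job is handed in when it is done.

```bash
ls; mkdir -p pics
cat > h.py <<'E'
import numpy as np, cv2, json
from plant import arm
def save(n,f): 
    im=arm.capture(n); cv2.imwrite('pics/'+f,im[:,:,::-1]); return im
def ray(n,px):
    m=arm.camera_model(n); R=np.array(m['R']);t=np.array(m['t'])
    d=R.T@np.array([(px[0]-m['cx'])/m['fx'],(px[1]-m['cy'])/m['fy'],1]); return -R.T@t,d
def onz(n,px,z):
    o,d=ray(n,px); return o+d*(z-o[2])/d[2]
def tri(a,b):
    (o1,d1),(o2,d2)=a,b; A=np.c_[d1,-d2]; s=np.linalg.lstsq(A,o2-o1,rcond=None)[0]
    p,q=o1+s[0]*d1,o2+s[1]*d2; return (p+q)/2,np.linalg.norm(p-q)
def proj(n,X):
    m=arm.camera_model(n); c=np.array(m['R'])@X+np.array(m['t']); return m['fx']*c[0]/c[2]+m['cx'],m['fy']*c[1]/c[2]+m['cy']
E
python3 - <<'E'
from h import *
np.set_printoptions(precision=4,suppress=True)
a=save('scene','s0.png');b=save('top','t0.png')
cv2.imwrite('pics/both0.png',cv2.resize(np.hstack([a,b])[:,:,::-1],(800,300)))
for n in ['cover_knob','pad','bracket','dish','cover','beaker','washbottle','driver']:
  for c in ['scene','top']:
    print(n,c,[(np.round(r['at']),round(r['score'],2)) for r in arm.pinpoint(n,c)][:4])
o=arm.get_obs();print(o['t'],o['tool_pos'],o['orientation'],o['finger_gap'],arm.hold_point_z)
for c in ['scene','top']: 
  m=arm.camera_model(c); R=np.array(m['R']); print(c,-R.T@np.array(m['t']),R[2],m['fx'])
E
```

```text
pics
cover_knob scene [(array([333., 186.]), 0.91)]
cover_knob top [(array([178., 181.]), 0.67)]
pad scene [(array([176., 274.]), 0.92), (array([167., 203.]), 0.67)]
pad top [(array([367., 264.]), 0.69), (array([336., 173.]), 0.59), (array([322., 102.]), 0.59)]
bracket scene [(array([153., 168.]), 0.86), (array([174., 226.]), 0.81), (array([184., 291.]), 0.56)]
bracket top [(array([329., 179.]), 0.97), (array([323., 108.]), 0.83), (array([359., 263.]), 0.64), (array([259., 112.]), 0.2)]
dish scene [(array([332., 208.]), 0.58), (array([385., 191.]), 0.17)]
dish top []
cover scene [(array([334., 195.]), 0.62)]
cover top [(array([182., 178.]), 0.82)]
beaker scene [(array([109., 243.]), 0.97)]
beaker top [(array([387., 163.]), 0.96)]
washbottle scene [(array([386., 187.]), 0.79)]
washbottle top [(array([122., 206.]), 0.65)]
driver scene [(array([258., 280.]), 0.9), (array([166., 202.]), 0.45)]
driver top [(array([260., 113.]), 0.54)]
0.9 [ 0.1375 -0.6097  0.2033] [[ 0.9755  0.22    0.0001]
 [ 0.22   -0.9755 -0.0001]
 [ 0.0001  0.0002 -1.    ]] 0.08570874372926053 0.0187
scene [ 1.3561 -0.0784  0.8708] [-0.7295  0.0783 -0.6795] 375.38052494497884
top [ 0.3401 -0.0168  1.2276] [ 0.1227  0.0055 -0.9924] 358.1408326737274
```

View pics/s0.png

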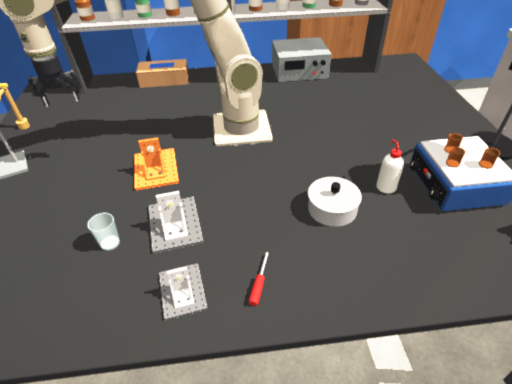

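View pics/t0.png

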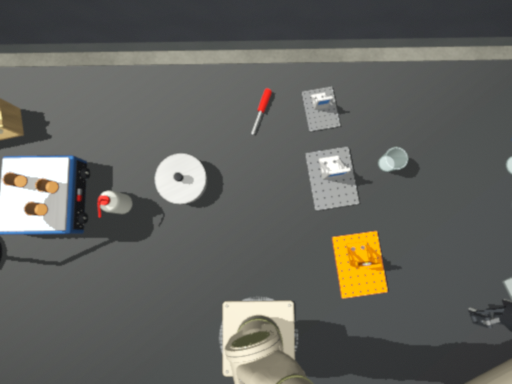

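The scene shows three brackets, with pixels given for scene and then top view:
- **Orange:** (155,165) and (359,263).
- **Large grey:** (174,222) and (331,178).
- **Small grey:** (183,290) and (321,108).

I choose the large grey one. The covered dish is at (333,200) / (181,178), and its knob is the only one in view.

Run:
```python
from h import *
np.set_printoptions(precision=4,suppress=True)
P=lambda s,t:tri(ray('scene',s),ray('top',t))
r=lambda n,c,i=0:arm.pinpoint(n,c)
a=arm.capture('scene');b=arm.capture('top')
kt=r('cover_knob','top')[0]['at'];ks=r('cover_knob','scene')[0]['at']
print('knob',P(ks,kt),onz('top',kt,.092),onz('scene',ks,.092))
bt=[x['at'] for x in r('bracket','top')];bs=[x['at'] for x in r('bracket','scene')]
for x in bt: print('bt',x,onz('top',x,0))
for x in bs: print('bs',x,onz('scene',x,0))
for n in ['washbottle','beaker','driver']:
  for c in ['scene','top']:
    l=r(n,c); 
    if l: print(n,c,onz(c,l[0]['at'],0))
# large grey board outline from top: minAreaRect
m=[x for x in arm.cut_out('bracket','top')]
for x in m[:3]: print(x['rect'],x['score'],cv2.minAreaRect(cv2.findNonZero(x['mask'].astype(np.uint8))))
c=np.hstack([cv2.resize(a[180:260,130:220],(400,400)),cv2.resize(b[140:215,295:370],(400,400))])
cv2.imwrite('pics/crop1.png',c[:,:,::-1])
print(arm.get_obs()['t'])
```

```text
knob (array([0.512 , 0.2497, 0.0898]), np.float64(0.0018523984532145673)) [0.5115 0.2483 0.092 ] [0.5142 0.2498 0.092 ]
bt [362.4, 264.2] [ 0.2281 -0.3526  0.    ]
bt [329.3, 178.2] [ 0.5213 -0.2521  0.    ]
bt [325.0, 108.9] [ 0.7698 -0.2458  0.    ]
bs [174.9, 223.4] [ 0.5194 -0.2563  0.    ]
bs [186.1, 288.8] [ 0.7663 -0.2166  0.    ]
washbottle scene [0.4609 0.4548 0.    ]
washbottle top [0.4351 0.4652 0.    ]
beaker scene [ 0.5786 -0.4504  0.    ]
beaker top [ 0.5746 -0.4492  0.    ]
driver scene [ 0.7619 -0.0179  0.    ]
driver top [ 0.7597 -0.0056  0.    ]
[304.7, 147.9, 55.9, 62.1] 0.86 ((331.6258239746094, 178.16537475585938), (59.08699035644531, 43.976654052734375), 79.28687286376953)
[337.0, 230.9, 50.7, 65.4] 0.83 ((359.4497985839844, 264.0887451171875), (62.61018753051758, 46.71879577636719), 80.83765411376953)
[304.4, 85.6, 36.7, 44.5] 0.73 ((319.9270324707031, 108.48060607910156), (40.6899528503418, 31.268796920776367), 78.31063079833984)
1.55
```

View pics/crop1.png

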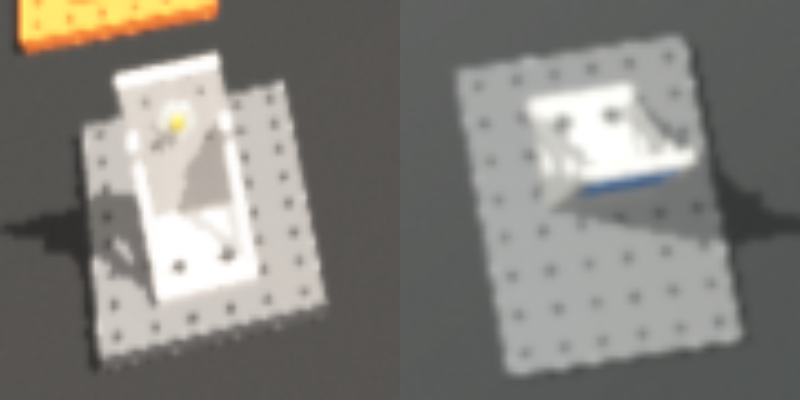

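The crop confirms the choice: the large grey bracket has a blue pad on the face towards the robot, at a yaw of about +10°. Next I approach the knob.

```bash
cat >> h.py <<'E'
def delta(p,yaw=None,ref=None):
    """shift/turn values to reach TCP p (tool down) from the current pose"""
    o=arm.get_obs(); R=np.array(o['orientation']); d=R.T@(np.array(p)-np.array(o['tool_pos']))
    s=[round(float(v),4) for v in d]
    if yaw is None: return s
    from scipy.spatial.transform import Rotation as Q
    c,n=np.cos(yaw),np.sin(yaw); T=np.array([[c,n,0],[n,-c,0],[0,0,-1.]])
    return s,[round(float(v),4) for v in Q.from_matrix(R.T@T).as_rotvec()/np.pi]
E
python3 - <<'E'
from h import *
print(delta([.42,-.15,.30]),delta([.512,.249,.2]))
E
```

```text
[0.3767, -0.3863, -0.0968] [0.5542, -0.7553, 0.0031]
```

```bash
python3 -m pendant '[{"delta_pos":[0.03,-0.03,-0.06],"turn":[0,0,0],"claw":1},{"delta_pos":[0.377,-0.386,-0.097],"turn":[0,0,0],"claw":1},{"delta_pos":[0.377,-0.386,-0.097],"turn":[0,0,0],"claw":1},{"delta_pos":[0.377,-0.386,-0.097],"turn":[0,0,0],"claw":1},{"delta_pos":[0.377,-0.386,-0.097],"turn":[0,0,0],"claw":1},{"delta_pos":[0.377,-0.386,-0.097],"turn":[0,0,0],"claw":1},{"delta_pos":[0.377,-0.386,-0.097],"turn":[0,0,0],"claw":1},{"delta_pos":[0.377,-0.386,-0.097],"turn":[0,0,0],"claw":1},{"delta_pos":[0.377,-0.386,-0.097],"turn":[0,0,0],"claw":1},{"delta_pos":[0.554,-0.755,0.003],"turn":[0,0,0],"claw":1},{"delta_pos":[0.554,-0.755,0.003],"turn":[0,0,0],"claw":1},{"delta_pos":[0.554,-0.755,0.003],"turn":[0,0,0],"claw":1},{"delta_pos":[0.554,-0.755,0.003],"turn":[0,0,0],"claw":1},{"delta_pos":[0.554,-0.755,0.003],"turn":[0,0,0],"claw":1},{"delta_pos":[0.554,-0.755,0.003],"turn":[0,0,0],"claw":1},{"delta_pos":[0.554,-0.755,0.003],"turn":[0,0,0],"claw":1},{"delta_pos":[0.554,-0.755,0.003],"turn":[0,0,0],"claw":1},{"delta_pos":[0.554,-0.755,0.003],"turn":[0,0,0],"claw":1}]'
cat >> h.py <<'E'
def wray(px):
    o=arm.get_obs(); m=arm.camera_model('wrist'); u=np.array([(px[0]-m['cx']),(px[1]-m['cy'])]); f=m['fx']
    r=np.hypot(*u); th=r/f; d=np.r_[u/max(r,1e-9)*np.sin(th),np.cos(th)]
    T=np.array(m['tool_from_camera']); R=np.array(o['orientation'])
    return R@T[:3,3]+np.array(o['tool_pos']), R@T[:3,:3]@d
def wonz(px,z):
    o,d=wray(px); return o+d*(z-o[2])/d[2]
def wproj(X):
    o=arm.get_obs(); m=arm.camera_model('wrist'); T=np.array(m['tool_from_camera']); R=np.array(o['orientation'])
    c=T[:3,:3].T@(R.T@(np.array(X)-np.array(o['tool_pos']))-T[:3,3]); r=np.hypot(c[0],c[1]); th=np.arctan2(r,c[2])
    return m['cx']+m['fx']*th*c[0]/r, m['cy']+m['fx']*th*c[1]/r
E
python3 - <<'E'
from h import *
save('wrist','w1.png'); print([(x['at'],x['score'],wonz(x['at'],.092)) for x in arm.pinpoint('cover_knob','wrist')])
o=arm.get_obs();print(o['t'],o['tool_pos'],o['force'])
E
```

```text
t: 3.8
tool_pos: [0.5119, 0.2483, 0.2001]
orientation: [[0.975, 0.22, -0.0], [0.22, -0.975, -0.0], [-0.0, 0.0, -1.0]]
force: [-0.1, -1.0, -0.5]
finger_gap: 0.0852
grip_force: 0.0
[([260.5, 171.5], 0.85, array([0.52108365, 0.24631429, 0.092     ]))]
3.9 [0.51242737 0.247213   0.20059536] [ 0.35816107 -0.10808491 -0.58885124]
```

Run:
```python
from h import *
im=cv2.imread('pics/w1.png')
print(arm.get_obs()['tool_pos'],wproj([.512,.249,.105]),wproj([.521,.246,.105]),wproj([.521,.246,.092]))
for x in [*arm.cut_out('cover','wrist')[:1],*arm.cut_out('cover_knob','wrist')[:2]]: print(x['rect'],x['score'])
g=im.max(2)[120:230,200:320]; print(cv2.moments((g<50).astype(np.uint8))['m00'])
cv2.imwrite('pics/w1b.png',cv2.resize(im[60:330,80:440],(720,540)))
```

```text
[0.51242737 0.247213   0.20059536] (np.float64(255.65578919587105), np.float64(183.4908162308284)) (np.float64(260.8827433506075), np.float64(175.13180394749065)) (np.float64(260.7962412548834), np.float64(171.64948568765143))
[183.0, 86.7, 151.6, 147.8] 0.63
[181.3, 88.6, 155.1, 144.9] 0.64
0.0
```

View pics/w1b.png

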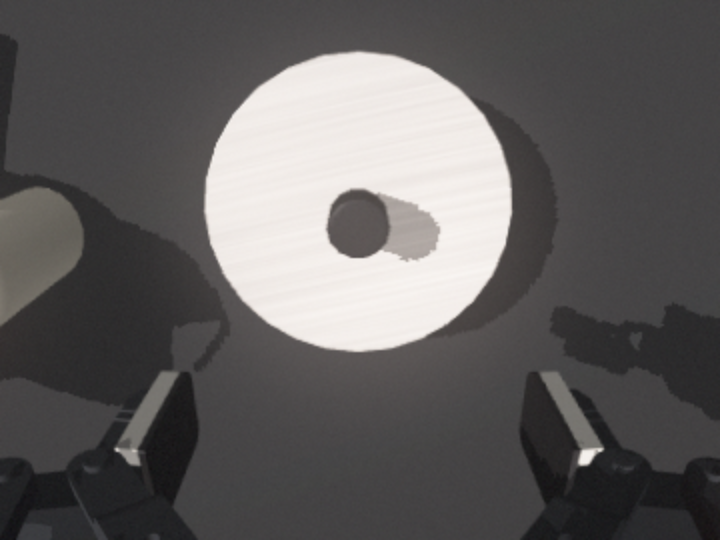

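The wrist view shows the knob top near pixel (260,173) and the disc centre near (259,160.5). The white thing at left is the wash bottle.

Run:
```python
from h import *
print(wonz([259,160.5],.065),wonz([259.7,174],.105),wonz([259.5,173],.1))
im=cv2.imread('pics/w1.png').min(2); m=(im>170).astype(np.uint8); n,l,s,c=cv2.connectedComponentsWithStats(m); i=s[1:,4].argmax()+1
print(s[i]); h=cv2.convexHull(cv2.findNonZero((l==i).astype(np.uint8)))
q=np.array([wonz(p[0],.065)[:2] for p in h]);print(cv2.minEnclosingCircle((q*1000).astype(np.float32)))
```

```text
[0.52572062 0.2488744  0.065     ] [0.52181398 0.24734944 0.105     ] [0.52143509 0.24744497 0.1       ]
[  182    86   154   150 16469]
((521.2847290039062, 248.4035186767578), 83.17570495605469)
```

Run:
```python
from h import *
print(delta([.519,.248,.076]))
```

```text
[0.0065, 0.0006, 0.1247]
```

```bash
python3 -m pendant '[{"delta_pos":[0.0065,0.0006,0.05],"turn":[0,0,0],"claw":1},{"delta_pos":[0.0065,0.0006,0.095],"turn":[0,0,0],"claw":0.5},{"delta_pos":[0.0065,0.0006,0.125],"turn":[0,0,0],"claw":0.3},{"delta_pos":[0.0065,0.0006,0.125],"turn":[0,0,0],"claw":0},{"delta_pos":[0.0065,0.0006,0.125],"turn":[0,0,0],"claw":-1},{"delta_pos":[0.0065,0.0006,0.125],"turn":[0,0,0],"claw":-1},{"delta_pos":[0.0065,0.0006,0.125],"turn":[0,0,0],"claw":-1},{"delta_pos":[0.0065,0.0006,0.125],"turn":[0,0,0],"claw":-1},{"delta_pos":[0.0065,0.0006,0.125],"turn":[0,0,0],"claw":-1}]' 40
```

```text
t: 5.12
tool_pos: [0.5195, 0.25, 0.0771]
orientation: [[0.976, 0.22, 0.003], [0.22, -0.976, 0.001], [0.003, -0.0, -1.0]]
force: [-0.5, -0.8, 9.5]
finger_gap: 0.0
grip_force: 4.4
```

Run:
```python
from h import *
im=save('wrist','w2.png'); b=save('scene','s2.png')
cv2.imwrite('pics/w2b.png',np.hstack([cv2.resize(im[60:330,80:440],(400,300)),cv2.resize(b[140:245,270:410],(400,300))])[:,:,::-1])
o=arm.get_obs();print(o['t'],o['finger_gap'],o['force'],o['grip_force'])
```

```text
5.225 2.0260004177532377e-05 [-0.83540924 -0.84980291  8.50701271] 4.436524172779173
```

View pics/w2b.png

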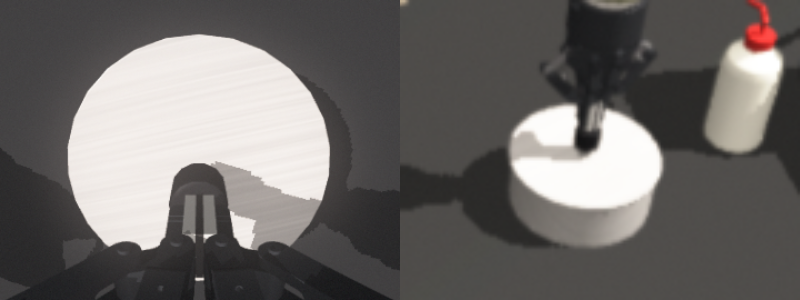

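The fingers have shut fully on the robot side of the knob, which shows just beyond them at crop (198,175). I'll find where the cover is relative to the tool.

Run:
```python
from h import *
from scipy.optimize import least_squares
im=cv2.imread('pics/w2.png').min(2); m=(im>150).astype(np.uint8); n,l,s,c=cv2.connectedComponentsWithStats(m); i=s[1:,4].argmax()+1
print(s[i]); h=cv2.convexHull(cv2.findNonZero((l==i).astype(np.uint8)))[:,0]
h=np.array([p for p in h if p[1]<240])
for z in (.065,.07):
  q=np.array([wonz(p,z)[:2] for p in h]); r=least_squares(lambda v:np.hypot(q[:,0]-v[0],q[:,1]-v[1])-v[2],[.52,.25,.083],loss='soft_l1',f_scale=.002); print(z,r.x,r.cost)
for n in('cover_knob','dish','cover'):
  p=arm.pinpoint(n,'scene'); print(n,p and (p[0]['at'],onz('scene',p[0]['at'],{'cover_knob':.092,'dish':0,'cover':.058}[n])))
print(arm.get_obs()['tool_pos'])
```

```text
[  141    91   236   194 33085]
0.065 [0.52064504 0.24959718 0.08296679] 4.5374976764540787e-07
0.07 [0.52274094 0.25005095 0.08071244] 4.294889426738439e-07
cover_knob ([333.0, 186.6], array([0.5182999 , 0.24519047, 0.092     ]))
dish ([333.0, 208.6], array([0.52426068, 0.25470199, 0.        ]))
cover ([332.6, 194.2], array([0.51677531, 0.24842726, 0.058     ]))
[0.51951473 0.25004178 0.07709204]
```

Run:
```python
from h import *
o=arm.get_obs();p=np.array(o['tool_pos'])
for n,X in dict(tcp=p,grasp=p+[0,0,.0187],ktopc=[.5206,.2496,.105],ktopfar=[.5356,.2496,.105],kbotfar=[.5356,.2496,.079],discnear=[.5206,.2496,.065],kl=[.5206,.2646,.105],kr=[.5206,.2346,.105]).items(): print(n,np.round(wproj(X),0))
im=cv2.imread('pics/w2.png')[190:300,200:320]; s=cv2.imread('pics/s2.png')[160:215,300:360]
im=np.clip(im.astype(float)*1.6,0,255).astype(np.uint8)
cv2.imwrite('pics/w2c.png',np.hstack([cv2.resize(im,(480,440),interpolation=2),cv2.resize(s,(320,440),interpolation=2)]))
```

```text
tcp [257. 227.]
grasp [257. 240.]
ktopc [258. 246.]
ktopfar [264. 222.]
kbotfar [263. 205.]
discnear [258. 218.]
kl [231. 241.]
kr [284. 252.]
```

View pics/w2c.png

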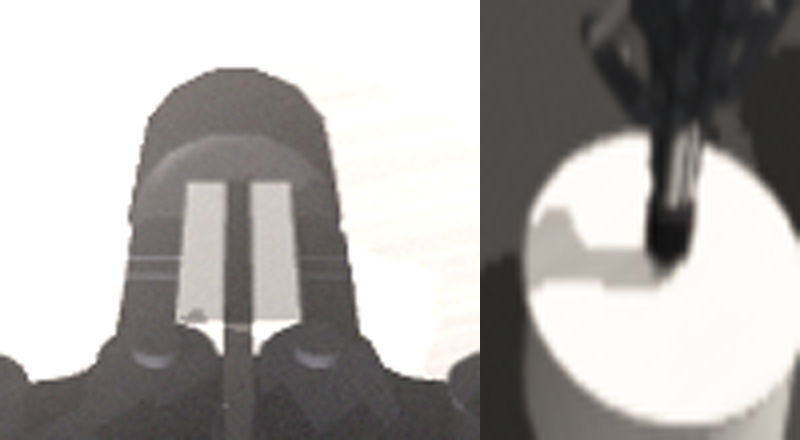

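```bash
python3 - <<'E'
from h import *
o=arm.get_obs();p=np.array(o['tool_pos'])
for z in (.077,.096,.105,.12): print(z,[np.round(wproj([p[0]+x,p[1]+y,z])) for x,y in((.011,0.),(.011,.01),(0,0))])
E
python3 -m pendant '[{"delta_pos":[0,0,-0.006],"turn":[0,0,0],"claw":-1},{"delta_pos":[0,0,-0.006],"turn":[0,0,0],"claw":-1}]'
```

```text
0.077 [array([261., 211.]), array([245., 208.]), array([257., 227.])]
0.096 [array([261., 224.]), array([244., 220.]), array([257., 240.])]
0.105 [array([261., 231.]), array([243., 227.]), array([257., 248.])]
0.12 [array([261., 244.]), array([241., 240.]), array([256., 262.])]
t: 5.62
tool_pos: [0.5187, 0.2496, 0.0819]
orientation: [[0.976, 0.22, 0.001], [0.22, -0.976, 0.0], [0.001, 0.0, -1.0]]
force: [0.6, 0.3, -0.2]
finger_gap: -0.0003
grip_force: 0.0
```

```bash
python3 -m pendant '[{"delta_pos":[0,0,-0.055],"turn":[0,0,0],"claw":-1},{"delta_pos":[0,0,-0.055],"turn":[0,0,0],"claw":-1}]'
python3 - <<'E'
from h import *
im=save('wrist','w3.png')[:,:,::-1]; s=save('scene','s3.png')[:,:,::-1]
o=arm.get_obs();p=np.array(o['tool_pos']);print(p)
for z in (0,.019,.03): print(z,[np.round(wproj(p+[x,0,z])) for x in(.011,0)],np.round(proj('scene',p+[0,0,z])))
im=np.clip(im[180:300,200:320].astype(float)*1.6,0,255).astype(np.uint8)
cv2.imwrite('pics/w3c.png',np.hstack([cv2.resize(im,(440,440),interpolation=2),cv2.resize(s[140:220,300:365],(358,440),interpolation=2)]))
print([ (x['at'],x['score']) for x in arm.pinpoint('cover_knob','scene')],[ (x['at'],x['score']) for x in arm.pinpoint('cover_knob','wrist')],arm.get_obs()['t'])
E
```

```text
t: 5.88
tool_pos: [0.52, 0.2509, 0.1399]
orientation: [[0.975, 0.22, 0.005], [0.22, -0.975, 0.002], [0.006, -0.001, -1.0]]
force: [0.4, -0.3, -0.3]
finger_gap: -0.0002
grip_force: 0.0
[0.51850155 0.24941725 0.13632713]
0 [array([261., 211.]), array([257., 227.])] [336. 176.]
0.019 [array([261., 224.]), array([257., 241.])] [337. 171.]
0.03 [array([261., 232.]), array([257., 250.])] [337. 168.]
[([332.3, 188.0], 0.82)] [([259.9, 197.3], 0.75)] 6.075
```

View pics/w3c.png

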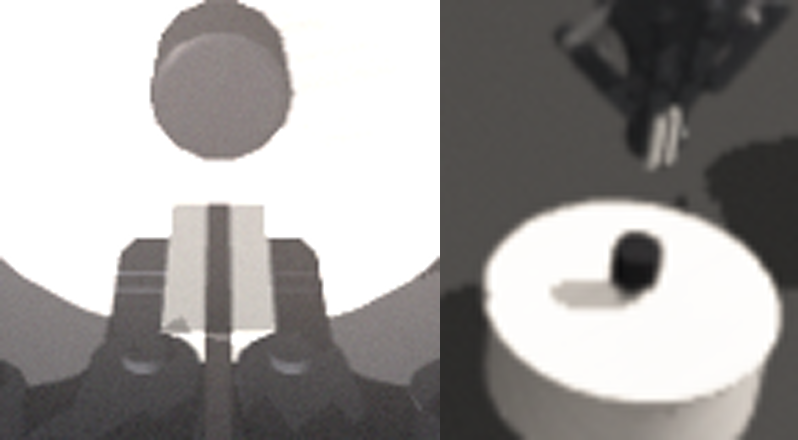

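The fingers had shut on top of the knob. The real fingertips sit about 25–28 mm behind the reported TCP: the contact height, the scene view (tips at (339,170)) and the wrist view (tips at row 236) all agree. The cover hasn't moved, so I redo the grasp lower and check the force on the way.

```bash
python3 -m pendant '[{"delta_pos":[0.002,0,0],"turn":[0,0,0],"claw":0.6},{"delta_pos":[0.002,0,0],"turn":[0,0,0],"claw":0.6},{"delta_pos":[0.002,0,0.03],"turn":[0,0,0],"claw":0.4},{"delta_pos":[0.002,0,0.06],"turn":[0,0,0],"claw":0.4},{"delta_pos":[0.002,0,0.072],"turn":[0,0,0],"claw":0.4},{"delta_pos":[0.002,0,0.072],"turn":[0,0,0],"claw":0.2}]'
```

```text
t: 6.82
tool_pos: [0.52, 0.2499, 0.0638]
orientation: [[0.975, 0.22, -0.001], [0.22, -0.975, -0.0], [-0.001, -0.0, -1.0]]
force: [0.2, -0.4, -0.3]
finger_gap: 0.0514
grip_force: 0.0
```

```bash
python3 -m pendant '[{"delta_pos":[0,0,0.008],"turn":[0,0,0],"claw":0.1},{"delta_pos":[0,0,0.015],"turn":[0,0,0],"claw":0.1},{"delta_pos":[0,0,0.015],"turn":[0,0,0],"claw":0.1}]'
```

```text
t: 7.2
tool_pos: [0.5201, 0.2498, 0.0488]
orientation: [[0.976, 0.22, -0.0], [0.22, -0.976, -0.0], [-0.001, 0.0, -1.0]]
force: [-0.7, -0.3, -0.3]
finger_gap: 0.0474
grip_force: 0.0
```

```bash
python3 -m pendant '[{"delta_pos":[0,0,0],"turn":[0,0,0],"claw":-0.3},{"delta_pos":[0,0,0],"turn":[0,0,0],"claw":-1},{"delta_pos":[0,0,0],"turn":[0,0,0],"claw":-1},{"delta_pos":[0,0,0],"turn":[0,0,0],"claw":-1}]' 50
python3 - <<'E'
from h import *
print(delta([.46,.03,.13]),delta([.46,.03,.05]),arm.get_obs()['finger_gap'])
E
```

```text
t: 7.7
tool_pos: [0.5205, 0.2502, 0.0497]
orientation: [[0.975, 0.22, 0.001], [0.22, -0.975, 0.0], [0.001, -0.0, -1.0]]
force: [-1.2, -1.2, 5.8]
finger_gap: 0.0285
grip_force: 49.5
[-0.1074, 0.2015, -0.0804] [-0.1075, 0.2015, -0.0004] 0.028515992156604067
```

Now it's held: gap 28.5 mm, grip 50 N. I lift it and carry it to (0.46, 0.03).

```bash
python3 -m pendant '[{"delta_pos":[0,0,-0.01],"turn":[0,0,0],"claw":-1},{"delta_pos":[0,0,-0.03],"turn":[0,0,0],"claw":-1},{"delta_pos":[0,0,-0.055],"turn":[0,0,0],"claw":-1},{"delta_pos":[0,0,-0.055],"turn":[0,0,0],"claw":-1},{"delta_pos":[-0.02,0.035,-0.055],"turn":[0,0,0],"claw":-1},{"delta_pos":[-0.045,0.085,-0.055],"turn":[0,0,0],"claw":-1},{"delta_pos":[-0.07,0.135,-0.055],"turn":[0,0,0],"claw":-1},{"delta_pos":[-0.095,0.18,-0.055],"turn":[0,0,0],"claw":-1},{"delta_pos":[-0.107,0.2,-0.05],"turn":[0,0,0],"claw":-1},{"delta_pos":[-0.107,0.2,-0.02],"turn":[0,0,0],"claw":-1},{"delta_pos":[-0.107,0.2,0.01],"turn":[0,0,0],"claw":-1},{"delta_pos":[-0.107,0.2,0.035],"turn":[0,0,0],"claw":-1},{"delta_pos":[-0.107,0.2,0.045],"turn":[0,0,0],"claw":-1},{"delta_pos":[-0.107,0.2,0.05],"turn":[0,0,0],"claw":-1},{"delta_pos":[-0.107,0.2,0.05],"turn":[0,0,0],"claw":-1}]'
python3 - <<'E'
from h import *
for c in('scene','top'):
  arm.capture(c)
  for n,z in(('cover_knob',.04),('dish',0)):
    print(c,n,[(x['at'],round(x['score'],2),onz(c,x['at'],z)[:2]) for x in arm.pinpoint(n,c)])
E
```

```text
t: 9.57
tool_pos: [0.4602, 0.0314, -0.0004]
orientation: [[0.975, 0.22, 0.001], [0.22, -0.975, -0.0], [0.001, 0.0, -1.0]]
force: [0.7, 0.5, -1.1]
finger_gap: 0.0288
grip_force: 49.9
scene cover_knob [([262.0, 196.1], 0.6, array([0.47507495, 0.02794043]))]
scene dish [([331.6, 209.9], 0.6, array([0.52943691, 0.24862599]))]
top cover_knob [([337.2, 173.2], 0.3, array([ 0.53203793, -0.27150565]))]
top dish [([184.2, 180.9], 0.67, array([0.51846865, 0.25057083]))]
```

Lowering gently the last ~8 mm until it touches.

```bash
python3 -m pendant '[{"delta_pos":[0,0,0.003],"turn":[0,0,0],"claw":-1},{"delta_pos":[0,0,0.006],"turn":[0,0,0],"claw":-1},{"delta_pos":[0,0,0.008],"turn":[0,0,0],"claw":-1},{"delta_pos":[0,0,0.008],"turn":[0,0,0],"claw":-1}]'
```

```text
t: 10.38
tool_pos: [0.4597, 0.0313, -0.0084]
orientation: [[0.975, 0.22, -0.001], [0.22, -0.975, -0.001], [-0.001, 0.001, -1.0]]
force: [-5.4, -1.3, 11.7]
finger_gap: 0.0283
grip_force: 51.2
```

```bash
python3 - <<'E'
from h import *
print(delta([.49,.247,.22]))
E
python3 -m pendant '[{"delta_pos":[0,0,-0.001],"turn":[0,0,0],"claw":-0.2},{"delta_pos":[0,0,-0.001],"turn":[0,0,0],"claw":0.2},{"delta_pos":[0,0,-0.001],"turn":[0,0,0],"claw":0.4},{"delta_pos":[0,0,-0.03],"turn":[0,0,0],"claw":0.5},{"delta_pos":[0,0,-0.08],"turn":[0,0,0],"claw":1},{"delta_pos":[0,0,-0.13],"turn":[0,0,0],"claw":1},{"delta_pos":[0.02,-0.05,-0.18],"turn":[0,0,0],"claw":1},{"delta_pos":[0.075,-0.204,-0.229],"turn":[0,0,0],"claw":1},{"delta_pos":[0.075,-0.204,-0.229],"turn":[0,0,0],"claw":1},{"delta_pos":[0.075,-0.204,-0.229],"turn":[0,0,0],"claw":1},{"delta_pos":[0.075,-0.204,-0.229],"turn":[0,0,0],"claw":1},{"delta_pos":[0.075,-0.204,-0.229],"turn":[0,0,0],"claw":1}]'
python3 - <<'E'
from h import *
s=save('scene','s4.png'); w=save('wrist','w4.png')
for n,z in(('heatsink_center',.028),('heatsink_base',.028),('heatsink',.003)):
  for c,f in(('scene',lambda p,z:onz('scene',p,z)),('wrist',wonz)):
    print(c,n,[(x['at'],round(x['score'],2),f(x['at'],z)[:2]) for x in arm.pinpoint(n,c)])
for n,z in(('cover_knob',.034),('dish',0)): print(n,[(x['at'],round(x['score'],2),onz('scene',x['at'],z)[:2]) for x in arm.pinpoint(n,'scene')])
for x in arm.cut_out('heatsink','wrist')[:1]:
  r=x['rect'];print(r); m=x['mask'].astype(np.uint8); h=cv2.convexHull(cv2.findNonZero(m))[:,0]
  q=np.array([wonz(p,.053)[:2]*1000 for p in h],np.float32); print(cv2.minAreaRect(q))
print(arm.get_obs()['t'],arm.get_obs()['tool_pos'])
cv2.imwrite('pics/v4.png',np.hstack([cv2.resize(w[110:270,170:350],(450,400),interpolation=2),cv2.resize(s[150:250,230:370],(350,400),interpolation=2)])[:,:,::-1])
E
```

```text
[0.0768, -0.2036, -0.2286]
t: 11.88
tool_pos: [0.4881, 0.2466, 0.2197]
orientation: [[0.975, 0.22, -0.001], [0.22, -0.975, -0.0], [-0.001, 0.0, -1.0]]
force: [0.3, -0.8, 0.1]
finger_gap: 0.0858
grip_force: 0.0
scene heatsink_center [([328.9, 202.5], 0.87, array([0.5222722 , 0.23837239]))]
wrist heatsink_center [([255.8, 139.6], 0.6, array([0.51456067, 0.25373594]))]
scene heatsink_base [([335.6, 207.3], 0.76, array([0.54649054, 0.25366062])), ([334.4, 209.7], 0.45, array([0.55637488, 0.24703406]))]
wrist heatsink_base [([258.0, 127.9], 0.94, array([0.5292869 , 0.25476175])), ([393.2, 208.0], 0.64, array([0.46722847, 0.04519465]))]
scene heatsink [([332.0, 209.2], 0.65, array([0.52935308, 0.24962205]))]
wrist heatsink [([258.9, 138.3], 0.65, array([0.5133646 , 0.25061851]))]
cover_knob [([260.0, 194.9], 0.68, array([0.46209615, 0.02296924])), ([333.1, 204.4], 0.61, array([0.53848676, 0.24701576])), ([383.8, 191.8], 0.55, array([0.50415656, 0.42644245])), ([107.5, 240.8], 0.21, array([ 0.59482326, -0.44243645]))]
dish [([334.6, 207.9], 0.76, array([0.52184108, 0.2607176 ]))]
[234.0, 124.6, 47.0, 33.3]
((518.151123046875, 253.97006225585938), (33.81857681274414, 49.48900604248047), 13.49802017211914)
12.425 [0.48824356 0.24661552 0.22021157]
```

View pics/v4.png

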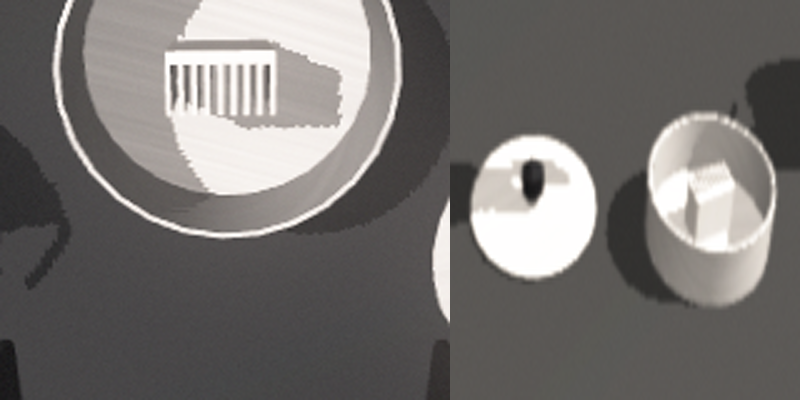

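The cover lies flat with its knob up at about (0.46, 0.025). The heat sink stands in the dish, its top face at wrist pixels (236–281, 130–156) and its base facing away, square to the tool.

Run:
```python
from h import *
q=np.array([wonz(p,.053)[:2]*1000 for p in [(236,130.5),(280.8,130.5),(280.8,156),(236,156)]])
print(q.round(1),q.mean(0)); e=[q[0]-q[1],q[3]-q[2],q[0]-q[3],q[1]-q[2]]
for v in e: print(np.hypot(*v),np.degrees(np.arctan2(v[1],v[0])))
im=cv2.imread('pics/w4.png'); g=im.max(2); print(g[146,228:290]); print(g[122:164,258])
```

```text
[[523.3 280.2]
 [534.6 230.3]
 [505.5 223.3]
 [494.1 274.1]] [514.38936042 252.00960291]
51.13500699834711 102.70018553003924
52.07865722900626 102.70852917975539
29.877954897190023 11.78450751880379
29.870193391894325 13.594414979081487
[166 167 168 166 167 169 167 183 243 253 175 102 123 221 253 219 110 139
 212 252 249 117 148 200 248 249 164 174 191 244 252 222 176 169 236 253
 235 175 151 219 253 245 167 134 200 251 246 177 119 135 246 249 207 171
 172 171 172 173 171 171 173 169]
[242 243 245 245 168 153 154 161 238 254 254 254 254 253 252 251 251 251
 251 252 252 252 252 252 252 252 251 251 251 250 250 251 251 252 199 240
 245 243 243 243 244 245]
```

Run:
```python
from h import *
print(delta([.5145,.252,.02]))
```

```text
[0.0268, 0.0005, 0.2002]
```

```bash
python3 -m pendant '[{"delta_pos":[0.027,0.0005,0.06],"turn":[0,0,0],"claw":1},{"delta_pos":[0.027,0.0005,0.12],"turn":[0,0,0],"claw":1},{"delta_pos":[0.027,0.0005,0.165],"turn":[0,0,0],"claw":0.75},{"delta_pos":[0.027,0.0005,0.2],"turn":[0,0,0],"claw":0.65},{"delta_pos":[0.027,0.0005,0.212],"turn":[0,0,0],"claw":0.5},{"delta_pos":[0.027,0.0005,0.22],"turn":[0,0,0],"claw":0.5},{"delta_pos":[0.027,0.0005,0.22],"turn":[0,0,0],"claw":0.5}]'
```

```text
t: 13.3
tool_pos: [0.5151, 0.2525, 0.0009]
orientation: [[0.976, 0.22, 0.001], [0.22, -0.976, 0.0], [0.001, -0.0, -1.0]]
force: [-0.8, -0.1, -0.1]
finger_gap: 0.0641
grip_force: 0.0
```

```bash
python3 -m pendant '[{"delta_pos":[0,0,0.008],"turn":[0,0,0],"claw":0.5},{"delta_pos":[0,0,0.014],"turn":[0,0,0],"claw":0.45},{"delta_pos":[0,0,0.019],"turn":[0,0,0],"claw":0.4},{"delta_pos":[0,0,0.019],"turn":[0,0,0],"claw":0.3}]' 80
```

```text
t: 13.8
tool_pos: [0.5144, 0.2521, -0.0192]
orientation: [[0.975, 0.22, -0.001], [0.22, -0.975, -0.0], [-0.001, 0.0, -1.0]]
force: [-0.4, -0.6, -0.6]
finger_gap: 0.0557
grip_force: 0.0
```

```bash
python3 -m pendant '[{"delta_pos":[0,0,0],"turn":[0,0,0],"claw":0},{"delta_pos":[0,0,0],"turn":[0,0,0],"claw":-0.3},{"delta_pos":[0,0,0],"turn":[0,0,0],"claw":-1},{"delta_pos":[0,0,0],"turn":[0,0,0],"claw":-1}]' 80
```

```text
t: 14.3
tool_pos: [0.5147, 0.2523, -0.0187]
orientation: [[0.976, 0.22, 0.0], [0.22, -0.976, 0.0], [0.0, 0.0, -1.0]]
force: [-0.0, 0.6, 1.2]
finger_gap: 0.0488
grip_force: 82.5
```

Heat sink gripped: gap 48.8 mm, 82 N. I lift it and carry it to a standoff in front of the pad.

Run:
```python
from h import *
print(delta([.363,-.282,.15]))
```

```text
[-0.2655, 0.4879, -0.1687]
```

```bash
python3 -m pendant '[{"delta_pos":[0,0,-0.015],"turn":[0,0,0],"claw":-1},{"delta_pos":[0,0,-0.05],"turn":[0,0,0],"claw":-1},{"delta_pos":[0,0,-0.1],"turn":[0,0,0],"claw":-1},{"delta_pos":[-0.01,0.02,-0.15],"turn":[0,0,0],"claw":-1},{"delta_pos":[-0.03,0.06,-0.168],"turn":[0,0,0],"claw":-1},{"delta_pos":[-0.055,0.105,-0.168],"turn":[0,0,0],"claw":-1},{"delta_pos":[-0.08,0.15,-0.168],"turn":[0,0,0],"claw":-1},{"delta_pos":[-0.106,0.195,-0.168],"turn":[0,0,0],"claw":-1},{"delta_pos":[-0.132,0.24,-0.168],"turn":[0,0,0],"claw":-1},{"delta_pos":[-0.158,0.285,-0.168],"turn":[0,0,0],"claw":-1},{"delta_pos":[-0.184,0.33,-0.168],"turn":[0,0,0],"claw":-1},{"delta_pos":[-0.21,0.375,-0.168],"turn":[0,0,0],"claw":-1},{"delta_pos":[-0.23,0.42,-0.168],"turn":[0,0,0],"claw":-1},{"delta_pos":[-0.25,0.46,-0.168],"turn":[0,0,0],"claw":-1},{"delta_pos":[-0.265,0.488,-0.168],"turn":[0,0,0],"claw":-1},{"delta_pos":[-0.265,0.488,-0.168],"turn":[0,0,0],"claw":-1},{"delta_pos":[-0.265,0.488,-0.168],"turn":[0,0,0],"claw":-1}]'
python3 - <<'E'
from h import *
w=save('wrist','w5.png');s=save('scene','s5.png')
print([(x['at'],round(x['score'],2),wonz(x['at'],.1)) for x in arm.pinpoint('pad','wrist')])
print([(x['at'],round(x['score'],2),wonz(x['at'],0)) for x in arm.pinpoint('bracket','wrist')])
print([(n,x['at'],round(x['score'],2)) for n in('heatsink_base','heatsink_center') for x in arm.pinpoint(n,'wrist')])
o=arm.get_obs();p=np.array(o['tool_pos']);R=np.array(o['orientation']);print(o['t'],p)
for z in(.0217,.0467,.0717): print([np.round(wproj(p+R@np.array([.015,y,-z]))) for y in(-.025,.025)])
cv2.imwrite('pics/w5b.png',cv2.resize(w[:300,:],(800,469),interpolation=2)[:,:,::-1])
E
```

```text
t: 16.42
tool_pos: [0.3639, -0.2811, 0.1496]
orientation: [[0.975, 0.221, 0.0], [0.221, -0.975, -0.0], [0.0, 0.0, -1.0]]
force: [0.3, 0.1, -1.1]
finger_gap: 0.049
grip_force: 82.9
[([286.2, 331.5], 0.76, array([ 0.23041145, -0.34134857,  0.1       ])), ([439.1, 37.2], 0.22, array([ 0.53500132, -0.39573346,  0.1       ]))]
[([280.6, 278.8], 0.96, array([ 0.22823176, -0.34229499,  0.        ])), ([270.3, 25.0], 0.7, array([ 0.52203792, -0.25872502,  0.        ]))]
[('heatsink_base', [258.9, 241.3], 0.58), ('heatsink_center', [259.7, 267.2], 0.81)]
16.725 [ 0.36373054 -0.28158791  0.14935881]
[array([212., 219.]), array([302., 219.])]
[array([204., 239.]), array([309., 239.])]
[array([194., 268.]), array([318., 268.])]
```

View pics/w5b.png

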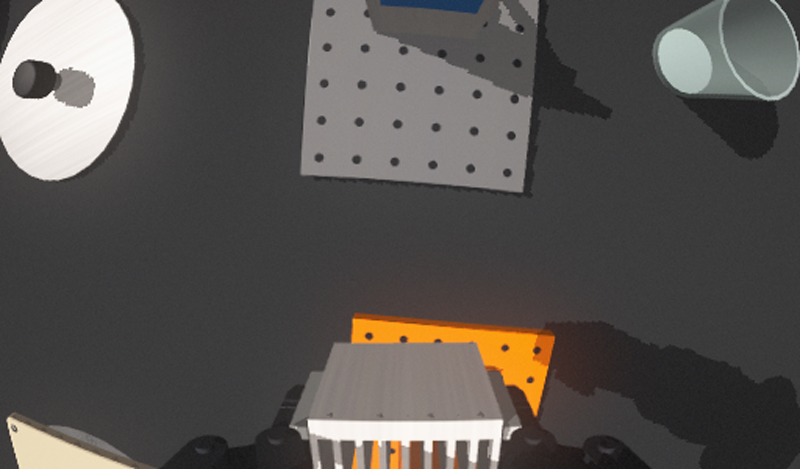

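The wrist view shows the board's near edge running from crop (302,174) to (524,192), with the pad at the top margin. The base's bottom edge is at image row 219, as predicted. I'll work out the bracket pose from the board corners.

Run:
```python
from h import *
k=.64
# refine with board mask: gray board edges by line fit
a=wonz([302*k,174*k],.013);b=wonz([525*k,190*k],.013); v=a-b; L=np.hypot(*v[:2]); yaw=np.arctan2(-v[0],v[1])
x=np.array([np.cos(yaw),np.sin(yaw)]); print('near edge',a,b,L,np.degrees(yaw),'origin',(a+b)[:2]/2+.1*x)
# left/right edge direction
c=wonz([317*k,10*k],.013);d=wonz([538*k,10*k],.013)
for u,w in((a,c),(b,d)): e=(w-u)[:2]; print('side',np.degrees(np.arctan2(e[1],e[0])),np.hypot(*e))
# pad bottom edge at z=.075: crop (383,0)?(468,13)
for p in((383,6),(466,14)): print('padbot',wonz([p[0]*k,p[1]*k],.075))
# top camera, near-face top edge of the pad in t0 (z=.125) via blue mask
im=cv2.imread('pics/t0.png').astype(int); r=im[140:215,295:370]; m=(r[:,:,0]-r[:,:,2]>40); ys,xs=np.nonzero(m); print(len(xs),xs.min()+295,xs.max()+295,ys.min()+140,ys.max()+140)
for X,Y in sorted(zip(xs+295,ys+140))[::max(1,len(xs)//8)]: print((X,Y),onz('top',(X+.0,Y),.12)[:2])
```

```text
near edge [ 0.41356571 -0.20137668  0.013     ] [ 0.43654963 -0.34943366  0.013     ] 0.1498303287029533 8.82399468406782 origin [ 0.52387409 -0.2600652 ]
side 7.379664791280675 0.11321329986996742
side 9.120901421960333 0.12650440921612874
padbot [ 0.51732899 -0.23641367  0.075     ]
padbot [ 0.52313912 -0.27950737  0.075     ]
23 330 345 172 175
(np.int64(330), np.int64(175)) [ 0.5137123  -0.23166259]
(np.int64(332), np.int64(175)) [ 0.51363016 -0.23790418]
(np.int64(333), np.int64(175)) [ 0.5135891  -0.24102479]
(np.int64(334), np.int64(175)) [ 0.51354803 -0.24414528]
(np.int64(335), np.int64(175)) [ 0.51350697 -0.24726564]
(np.int64(337), np.int64(174)) [ 0.51658712 -0.25362794]
(np.int64(338), np.int64(174)) [ 0.51654598 -0.25674901]
(np.int64(339), np.int64(174)) [ 0.51650485 -0.25986995]
(np.int64(340), np.int64(174)) [ 0.51646372 -0.26299077]
(np.int64(341), np.int64(174)) [ 0.51642259 -0.26611146]
(np.int64(343), np.int64(173)) [ 0.51950433 -0.27248098]
(np.int64(345), np.int64(172)) [ 0.52258796 -0.2788544 ]
```

Run:
```python
from h import *
print(delta([.4581,-.27,.0533],np.radians(8.6)))
```

```text
([0.0946, 0.0095, 0.0961], [0.0001, -0.0, 0.0231])
```

```bash
python3 -m pendant '[{"delta_pos":[0.02,0.002,0.02],"turn":[0,0,0.006],"claw":-1},{"delta_pos":[0.05,0.005,0.05],"turn":[0,0,0.0231],"claw":-1},{"delta_pos":[0.075,0.0075,0.075],"turn":[0,0,0.0231],"claw":-1},{"delta_pos":[0.09,0.0095,0.09],"turn":[0,0,0.0231],"claw":-1},{"delta_pos":[0.0946,0.0095,0.096],"turn":[0,0,0.0231],"claw":-1},{"delta_pos":[0.0946,0.0095,0.096],"turn":[0,0,0.0231],"claw":-1},{"delta_pos":[0.0946,0.0095,0.096],"turn":[0,0,0.0231],"claw":-1}]'
python3 - <<'E'
from h import *
w=save('wrist','w6.png')[:,:,::-1]
o=arm.get_obs();p=np.array(o['tool_pos']);R=np.array(o['orientation']);print(o['t'],p)
print('base edges',[[np.round(wproj(p+R@np.array([.015,y,-z])),1) for y in(-.025,.025)] for z in(.0217,.0717)])
im=w.astype(int); m=((im[:,:,0]-im[:,:,2]>30)&(im[:,:,0]>60)).astype(np.uint8)
n,l,s,c=cv2.connectedComponentsWithStats(m); i=s[1:,4].argmax()+1; print(s[i])
h=cv2.approxPolyDP(cv2.convexHull(cv2.findNonZero((l==i).astype(np.uint8))),3,True)[:,0]; print(h.tolist())
ax=np.array([np.cos(np.radians(8.6)),np.sin(np.radians(8.6))])
T=np.array([.5224,-.2603])
for z in(.075,.125): print('pred pad',z,[np.round(wproj([*(T+y*np.array([-ax[1],ax[0]])),z]),1) for y in(.025,-.025)])
cv2.imwrite('pics/w6b.png',cv2.resize(w[:290,130:390],(640,600),interpolation=2)) if 0 else cv2.imwrite('pics/w6b.png',cv2.resize(w[:290,110:410],(621,600),interpolation=2))
E
```

```text
t: 17.6
tool_pos: [0.4576, -0.2711, 0.054]
orientation: [[0.989, 0.148, 0.0], [0.148, -0.989, -0.001], [0.0, 0.001, -1.0]]
force: [-0.5, 0.3, -0.2]
finger_gap: 0.0492
grip_force: 82.9
17.65 [ 0.45763135 -0.27114113  0.05399493]
base edges [[array([211.6, 218.7]), array([301.9, 218.8])], [array([193.9, 267.7]), array([317.8, 268. ])]]Traceback (most recent call last):
  File "<stdin>", line 6, in <module>
ValueError: attempt to get argmax of an empty sequence
```

Run:
```python
from h import *
w=cv2.imread('pics/w6.png')
T=np.array(arm.camera_model('wrist')['tool_from_camera']);print(T[:3,3])
ax=np.array([np.cos(np.radians(8.6)),np.sin(np.radians(8.6))]);n=np.array([-ax[1],ax[0]])
O=np.array([.5239,-.2601])
for x,z in((0,.135),(.008,.135),(-.0015,.125),(-.0015,.075)): print(x,z,[((np.array(wproj([*(O+x*ax+y*n),z]))-[110,0])*2).round(1) for y in((.033,-.033) if z==.135 else (.025,-.025))])
cv2.imwrite('pics/w6b.png',cv2.resize(np.clip(w[:300,110:410]*1.3,0,255).astype(np.uint8),(600,600),interpolation=2))
```

```text
[ 0.08055749  0.00133502 -0.17168071]
0 0.135 [array([ 78.4, 284.8]), array([491.1, 283.2])]
0.008 0.135 [array([ 75.1, 235.4]), array([493.8, 233.3])]
-0.0015 0.125 [array([141.4, 282.5]), array([429.1, 281.5])]
-0.0015 0.075 [array([190.9, 252.9]), array([387. , 252.2])]
```

View pics/w6b.png

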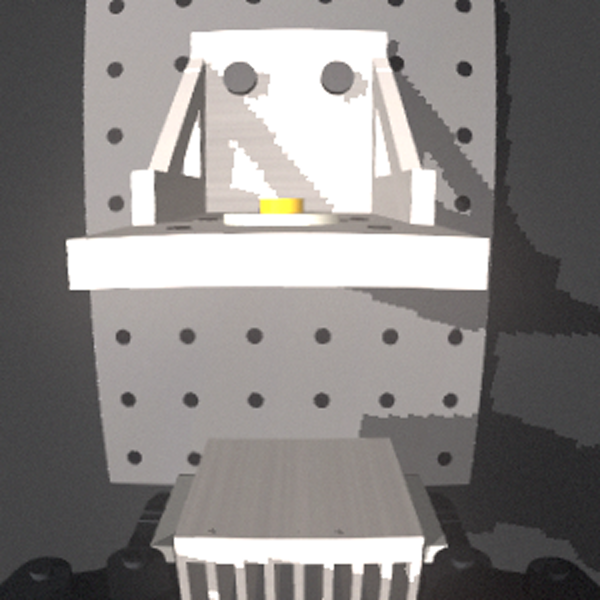

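The upright's top edge is at crop (68–490, 289) and the held base at (208–392, 438), both within 2 mm of prediction and parallel. The correction is −3.7 mm in tool y, with a remaining gap of about 50 mm. I approach.

```bash
python3 -m pendant '[{"delta_pos":[0.01,-0.0037,0.0007],"turn":[0,0,0],"claw":-1},{"delta_pos":[0.025,-0.0037,0.0007],"turn":[0,0,0],"claw":-1},{"delta_pos":[0.036,-0.0037,0.0007],"turn":[0,0,0],"claw":-1},{"delta_pos":[0.042,-0.0037,0.0007],"turn":[0,0,0],"claw":-1},{"delta_pos":[0.044,-0.0037,0.0007],"turn":[0,0,0],"claw":-1},{"delta_pos":[0.045,-0.0037,0.0007],"turn":[0,0,0],"claw":-1},{"delta_pos":[0.046,-0.0037,0.0007],"turn":[0,0,0],"claw":-1},{"delta_pos":[0.046,-0.0037,0.0007],"turn":[0,0,0],"claw":-1}]'
```

```text
t: 18.65
tool_pos: [0.5027, -0.2602, 0.0526]
orientation: [[0.989, 0.148, 0.0], [0.148, -0.989, -0.0], [0.0, 0.0, -1.0]]
force: [-0.4, -0.9, -1.2]
finger_gap: 0.0492
grip_force: 82.9
```

```bash
python3 -m pendant '[{"delta_pos":[0.0005,0,0],"turn":[0,0,0],"claw":-1},{"delta_pos":[0.001,0,0],"turn":[0,0,0],"claw":-1},{"delta_pos":[0.0015,0,0],"turn":[0,0,0],"claw":-1},{"delta_pos":[0.002,0,0],"turn":[0,0,0],"claw":-1},{"delta_pos":[0.002,0,0],"turn":[0,0,0],"claw":-1}]'
```

```text
t: 19.27
tool_pos: [0.5048, -0.2597, 0.0525]
orientation: [[0.989, 0.149, 0.0], [0.149, -0.989, -0.0], [0.0, 0.0, -1.0]]
force: [-0.9, 0.3, -1.5]
finger_gap: 0.0491
grip_force: 82.9
```

```bash
python3 -m pendant '[{"delta_pos":[0.0005,0,0],"turn":[0,0,0],"claw":-1},{"delta_pos":[0.001,0,0],"turn":[0,0,0],"claw":-1},{"delta_pos":[0.001,0,0],"turn":[0,0,0],"claw":-1}]'
```

```text
t: 19.65
tool_pos: [0.5058, -0.2596, 0.0525]
orientation: [[0.989, 0.149, 0.0], [0.149, -0.989, -0.0], [0.0, 0.0, -1.0]]
force: [0.4, 0.1, -0.5]
finger_gap: 0.0491
grip_force: 82.9
```

```bash
python3 -m pendant '[{"delta_pos":[0.0005,0,0],"turn":[0,0,0],"claw":-1},{"delta_pos":[0.001,0,0],"turn":[0,0,0],"claw":-1},{"delta_pos":[0.001,0,0],"turn":[0,0,0],"claw":-1}]'
```

```text
t: 20.02
tool_pos: [0.5057, -0.2596, 0.0523]
orientation: [[0.989, 0.148, -0.002], [0.148, -0.989, -0.0], [-0.002, -0.0, -1.0]]
force: [-5.5, 0.9, 2.4]
finger_gap: 0.0494
grip_force: 83.0
```

```bash
python3 -m pendant '[{"delta_pos":[0.0005,0,0],"turn":[0,0,0],"claw":-1},{"delta_pos":[0.001,0,0],"turn":[0,0,0],"claw":-1},{"delta_pos":[0.001,0,0],"turn":[0,0,0],"claw":-1}]'
```

```text
t: 20.4
tool_pos: [0.5057, -0.2597, 0.0521]
orientation: [[0.989, 0.148, -0.004], [0.148, -0.989, -0.0], [-0.004, -0.001, -1.0]]
force: [-9.9, 0.7, 4.2]
finger_gap: 0.0489
grip_force: 83.3
```

```bash
python3 -m pendant '[{"delta_pos":[0,0,0],"turn":[0,0,0],"claw":-1},{"delta_pos":[0,0,0],"turn":[0,0,0],"claw":-1},{"delta_pos":[0,0,0],"turn":[0,0,0],"claw":-1},{"delta_pos":[0,0,0],"turn":[0,0,0],"claw":-1}]'
python3 - <<'E'
from h import *
F=[]
for i in range(8):
  w=arm.capture('wrist' if i%2 else 'scene'); o=arm.get_obs(); F.append(np.r_[o['force'],o['grip_force'],o['finger_gap']])
F=np.array(F);print(F.mean(0).round(3),F.std(0).round(3),o['tool_pos'],o['t'])
x=np.array(o['orientation'])[:,0]; print('push',-(F[:,:3]@x).mean())
p=np.array(o['tool_pos']);R=np.array(o['orientation'])
# image check: base bottom/top edges vs upright near edge
g=w.mean(2); print('rows col260',[(r,int(g[r,258])) for r in range(130,280,4)])
print([(n,x['at'],round(x['score'],2)) for n in('heatsink_center','heatsink_base') for x in arm.pinpoint(n,'wrist')], [np.round(wproj(p+R@np.array([a,.0017,-.0467])),1) for a in(0,.015)])
for n,z in(('cover_knob',.034),('dish',0),('beaker',0),('washbottle',0),('driver',0)):
  print(n,[(np.round(x['at']),round(x['score'],2),onz('scene',x['at'],z)[:2].round(3)) for x in arm.pinpoint(n,'scene')[:2]])
E
```

```text
t: 20.9
tool_pos: [0.5057, -0.2597, 0.0521]
orientation: [[0.989, 0.148, -0.004], [0.148, -0.989, -0.0], [-0.004, -0.001, -1.0]]
force: [-10.5, 0.7, 4.4]
finger_gap: 0.049
grip_force: 83.3
[-1.0382e+01  9.0500e-01  4.2820e+00  8.3267e+01  4.9000e-02] [0.449 0.406 0.423 0.    0.   ] [ 0.50566234 -0.25971446  0.05209266] 21.3
push 10.151337268892773
rows col260 [(130, 244), (134, 242), (138, 242), (142, 239), (146, 241), (150, 164), (154, 163), (158, 167), (162, 165), (166, 168), (170, 159), (174, 162), (178, 94), (182, 94), (186, 93), (190, 91), (194, 92), (198, 115), (202, 113), (206, 114), (210, 96), (214, 95), (218, 175), (222, 176), (226, 127), (230, 175), (234, 235), (238, 116), (242, 115), (246, 117), (250, 117), (254, 117), (258, 116), (262, 115), (266, 239), (270, 240), (274, 238), (278, 239)]
[] [array([259.8, 266.7]), array([259.9, 240.1])]
cover_knob [(array([259., 192.]), 0.92, array([0.449, 0.022]))]
dish [(array([330., 206.]), 0.7, array([0.513, 0.249]))]
beaker [(array([107., 244.]), 0.56, array([ 0.575, -0.456]))]
washbottle [(array([387., 187.]), 0.96, array([0.447, 0.467]))]
driver [(array([260., 279.]), 0.65, array([ 0.763, -0.015]))]
```

The push is steady at 10.2 N along the pad normal, contact came where predicted, and the bystanders haven't moved. Handing in.

```bash
python3 -c "
from plant import arm
print(arm.job_done())"
```

```text
the job is handed in; nothing more can be done
None
```

Job handed in at about 21 s of the 61 s limit: the cover is flat and knob-up on the bench beside the dish, and the arm is still holding the heat sink upright on the blue pad, pushing at about 10 N (highest push I saw was 10.5 N). On the first try for the knob, the fingers shut on top of it and pressed the cover with about 9 N; the second try held.

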